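Seat the suction pump on its dock and hold its piston rod half drawn

ROBOT

A 6-joint arm with a two-finger parallel gripper is mounted at the origin on the work surface. World frame = base frame: x ahead of the robot, y to its left, z up, the work surface at z = 0. Lengths are in m, angles in rad, forces in N, time in s.
With the tool pointing down it reaches from about 0.225 to 0.725 m from the base axis. Payload 3.1 kg.
Tool frame: the origin (TCP) lies midway between the tips of the shut fingers; the grasp point (between the pads) lies arm.grasp_offset behind it (arm.grasp_offset is the distance from the TCP to the grasp point, in m); y points along the fingers, z is the direction in which the jaws open and shut, and the axes are right-handed (so a half turn about y gives the same grasp; the last joint's range is limited). The gripper opens to 85 mm and grips with 20 to 120 N. Pads are 22 mm wide; open, the fingers measure 114 mm over their backs; the gripper's body (76 mm by 85 mm) begins 54 mm behind the grasp point. The pads swing forward as they close: fully open they stand 13 mm farther back than shut.
Start: joints at [1.16, 0.048, 0.099, 1.622, 0, 1.443], TCP at [0.147, 0.504, 0.231] pointing down, gripper open.
Joint ranges: [-2.91, 2.91], [-0.99, 1.94], [-1.21, 1.42], [-2.12, 2.29], [-1.49, 1.47], [-3.14, 3.14]. Speed limits (rad/s): [2.79, 2.79, 3.14, 3.14, 3.14, 3.14].

INTERFACE

Orientations are given as a unit quaternion [w, x, y, z].
In Python, from station import arm gives the robot as it stands.
- The arm moves only by the shell command python3 -m handwheel 'ROWS'. ROWS is JSON, one flat list of numbers, 7 for each row, row after row: the turn, a rotation vector about the tool's x, y, z in rad, then the shift along the tool's x, y, z in mm, then the finger opening in mm, from 0 to 85.4. A call has 1 to 12 rows; each row shifts and turns the pose as measured when the row begins, along the tool's axes as they then stand; what a row does not reach is not made up. A row lasts 1/12 s, in which the tool goes at most 41.7 mm and 7.16 degrees, less where a joint would pass 70% of its speed; a pose out of reach is approached as far as the arm can. A call with a gripper value outside its range is refused whole. The fingers move at their own pace and stop on an object; the grip force is fixed at half the most. Time passes only in rows, so rows that do not move let the fingers close. It gives the time, the measured TCP pose, the force and the opening at its end, in the units of the state.
- arm.observe(): the state, without advancing time (a new reading comes with each control period).
- arm.camera(name): name is "scene" or "top"; returns the picture (420x560x3 uint8, red, green, blue); there is no depth.
- arm.camera_model(name): a dict with "K" (3x3 intrinsics, pixels), "rvec" (rotation vector, rad) and "tvec" (3), from world to camera coordinates, as OpenCV has them. Camera axes: x right, y down, z forward; pixel columns grow to the right and rows downward; lengths in m; the calibration is good to about 2 mm. A picture is of the moment at which its call begins. camera_model takes no time and is no camera call.
- arm.hand_in(): hands the job in, once; it reports no verdict.
Trained networks look in the newest picture that a camera, given by its name, has taken for a name from the list of things; names that differ only in an ending like _2 or _b are one class to them, and where a whole thing is asked for, a point or a joint stands for the part that bears it (a point fixed in the world has none). Each returns a list of dicts, best first, with "confidence" (0 to 1); they miss things now and then, are a little off and sometimes report something else, mostly with a low value. They report only what shows in the picture. A call takes as long as a camera call.
- arm.spot_in(name, camera): "xyz" ([x, y, z] in m, in the coordinates of the camera as it stood for that picture, good to about 4 mm: the middle of the surface that is visible of it).
The state is a dict: "t": time; "q": joint angles; "qvel": joint speeds; "tau": joint torques, N m; "tool_pos": TCP position; "eef_rot": TCP orientation; "contact_force": force on the tool from outside, world axes, zero at the start; "moment": the same for the moment, N m; "gripper_width": finger opening in m.
Only numpy, scipy, OpenCV 4.12 (cv2) and the standard library are available. Lean on these libraries where they do the work, as an engineer would, in place of code of your own. Each camera call takes 0.05 s, during which the arm holds its last target. There are 200 camera calls.

TASK

Carry the suction pump to its docking base and lower it onto the two alignment pegs until it sits fully home, without dropping it and with its piston rod still pushed in, then let go of the pump. Then take the red knob and draw the piston rod straight up out of the pump until the whole green band shows above the pump's neck but none of the red band does, with the pump staying seated on its base and you touching nothing of it but the rod. Finish while still gripping the knob and holding the rod still at that height, and leave everything else on the table where it is.

Things in the scene. Friction and masses are not known exactly. Their poses are not given: they have to be found in the camera images.
- pump: Loose suction pump, about 0.6 kg, upright. White block with light grey foot, 88 (x) x 54 (y) x 66 mm high, a blue flat-sided neck centred on it, and a loose rod with red knob in the neck's bore (knob top 136 mm above the underside). Origin: centre of the underside, z up. Underside: two holes 13 mm wide, 16 mm deep, at x = -28 and +28 mm, y = 0, for the dock's pegs; fits either way round.
- neck (a point): Place to grip the pump: middle of its blue neck, 90 mm above the pump's underside, axes as the pump's. The neck is 46 (x) x 30 (y) mm, flat-sided, from 66 to 108 mm above the underside: grip across the 30 mm.
- bore_mouth (a point): Centre of the bore's mouth on top of the neck, 108 mm above the pump's underside; moves with the pump, z upwards along the bore. Bore 15.6 mm wide, round, 92 mm deep.
- rod: Loose steel piston rod, 0.14 kg, 14 mm thick (0.8 mm play in the bore). Origin on its axis at the underside of the dark stop collar (19 mm wide, 8 mm high), which rests on the bore mouth when the rod is home; z up. The rod runs 90 mm down from the origin. Nothing holds it up: it slides back if let go. Pulled sideways or askew it rubs and can lift the pump.
- knob (a point): Centre of the rod's red round knob, 28 mm in diameter, 20 mm high, 18 mm above the rod's origin (its underside 8 mm above the neck when the rod is home).
- green_band (a point): Middle of the green band on the rod: 36 to 48 mm below the rod's origin; hidden in the bore when the rod is home. It shows whole once the rod is drawn out 48 mm.
- red_band (a point): Middle of the red band on the rod: 60 to 72 mm below the rod's origin. It begins to show when the rod is drawn out more than 60 mm.
- dock: Fixed docking base: dark slab 24 mm high, 100 mm wide (y), from x = -90 to +60 mm, with a blue seat patch 96 x 64 mm and a small white gauge near -x. Origin at the underside below the middle of the seat, z up. Two steel pegs stand on the seat at x = -28 and +28 mm, y = 0: 10 mm thick, 14 mm tall, the upper 7 mm tapering to 4 mm.
- seat (a point): Middle of the dock's seat, on its upper face 24 mm above the table, midway between the pegs; axes as the dock's. The pump is home when the centre of its underside lies here, their x axes parallel.
- tape_roll: Bystander: blue tape roll lying flat, 68 mm across, 38 mm high; origin at its underside.
- cream_jar: Bystander: white jar with blue cap, 72 mm across, 65 mm high; origin at its underside.
- gel_bottle: Bystander: pink bottle, 60 mm across, 170 mm high; origin at its underside.
- paper_cup: Bystander: brown coffee cup, 76 mm across, 95 mm high; origin at its underside.
- suction_cup_a: Bystander: small clear cup, 52 mm across, 50 mm high; origin at its underside.
- suction_cup_b: Bystander: clear cup, 60 mm across, 55 mm high; origin at its underside.

How it is judged:
By the outcome, as a careful person would: the job done as asked, in the order asked, and still so for the second after the job is handed in, while the arm keeps its last pose, push and grip.
It also fails if it takes over 53 s, if anything falls off the work surface, if the arm or the gripper's body presses on something with over 40 N, if the wrist force passes 120 N, or if a joint passes its speed limit or range.

## Working session

There is one attempt and no reset: what is moved stays moved. The work goes in short steps, Python scripts to look and compute and a shell command to move; the robot and the scene stay as the last step left them, time stands still between calls to the robot, and variables do not carry over. Pictures are saved under pics/ and viewed, about 8 in all and at most 12, crops included, and the job is handed in when it is done.

```bash
ls; mkdir -p pics
python3 - <<'E'
from station import arm
import cv2, numpy as np
print(arm.observe(), arm.grasp_offset)
for c in ("scene","top"):
    im=arm.camera(c); cv2.imwrite(f"pics/{c}0.png",im[:,:,::-1])
    m=arm.camera_model(c); R=cv2.Rodrigues(np.array(m["rvec"],float))[0]; t=np.array(m["tvec"],float).ravel()
    print(c,m["K"],"cam at",-R.T@t)
    for n in ("pump","neck","knob","dock","seat","bore_mouth","gel_bottle","paper_cup","tape_roll","cream_jar","suction_cup_a"):
        for d in arm.spot_in(n,c)[:2]:
            p=np.array(d["xyz"]); uv=(np.array(m["K"])@p); print(c,n,round(d["confidence"],2),np.round(R.T@(p-t),4),np.round(uv[:2]/uv[2]))
E
```

```text
pics
{'t': 0.0, 'q': array([ 1.16017907e+00,  4.87237828e-02,  9.75852950e-02,  1.62197665e+00,
       -1.73006010e-05,  1.44299449e+00]), 'qvel': array([-0.00023708, -0.00070754, -0.00034098,  0.00032891, -0.00092766,
       -0.00027111]), 'tau': array([-1.62488650e-03, -3.38784885e+01,  3.20013285e+01,  2.05193390e-02,
       -1.72969317e-04, -5.42746221e-06]), 'tool_pos': array([0.14628141, 0.50357883, 0.23012488]), 'eef_rot': array([-0.69925646,  0.7008403 , -0.09986952,  0.09944522]), 'contact_force': array([-0.34131488, -0.48339297, -0.27049091]), 'moment': array([ 0.02633764,  0.02093632, -0.00048379]), 'gripper_width': 0.08518402124224417} 0.0187
scene [[452.76655856   0.         281.6468312 ]
 [  0.         452.76655856 205.51686519]
 [  0.           0.           1.        ]] cam at [ 1.10305266 -0.18534908  1.07691103]
scene pump 0.7 [0.6048 0.2342 0.0654] [365. 199.]
scene neck 0.65 [0.6092 0.232  0.0676] [365. 200.]
scene knob 0.38 [0.604  0.2342 0.0618] [365. 200.]
scene dock 0.78 [ 0.4811 -0.171   0.0251] [205. 215.]
scene dock 0.58 [ 0.5443 -0.0065  0.0359] [271. 214.]
[... 824 characters left out ...]
 0.233  0.0636] [202. 215.]
top dock 0.65 [ 0.4686 -0.1725  0.0234] [333. 247.]
top seat 0.92 [ 0.468  -0.1677  0.0255] [332. 248.]
top bore_mouth 0.65 [0.5747 0.2321 0.0659] [202. 216.]
top bore_mouth 0.19 [ 0.6465 -0.0381  0.0118] [289. 193.]
top gel_bottle 0.96 [0.522  0.4215 0.107 ] [135. 234.]
top paper_cup 0.71 [ 0.5316 -0.4819  0.0531] [434. 225.]
top paper_cup 0.48 [ 0.47   -0.1695  0.0228] [332. 247.]
top tape_roll 0.55 [0.5327 0.0016 0.0371] [278. 228.]
top tape_roll 0.39 [0.5793 0.2333 0.0627] [202. 214.]
top cream_jar 0.58 [ 0.4208 -0.0034  0.0671] [280. 264.]
top suction_cup_a 0.69 [ 0.6469 -0.0369  0.0152] [289. 193.]
top suction_cup_a 0.56 [ 0.4655 -0.1748  0.0215] [334. 248.]
```

Run:
```python
import cv2, numpy as np
t=cv2.imread("pics/top0.png"); s=cv2.imread("pics/scene0.png")
a=cv2.resize(t[165:275,155:245],None,fx=4.4,fy=4.4,interpolation=cv2.INTER_CUBIC)
b=cv2.resize(t[195:300,290:380],None,fx=4.4,fy=4.4,interpolation=cv2.INTER_CUBIC)
h=484;b=b[:462]; c=np.zeros((484,a.shape[1]+b.shape[1]+4,3),np.uint8); c[:a.shape[0],:a.shape[1]]=a; c[:b.shape[0],a.shape[1]+4:]=b
cv2.imwrite("pics/crop0.png",c)
```

```text
(no output)
```

View pics/scene0.png

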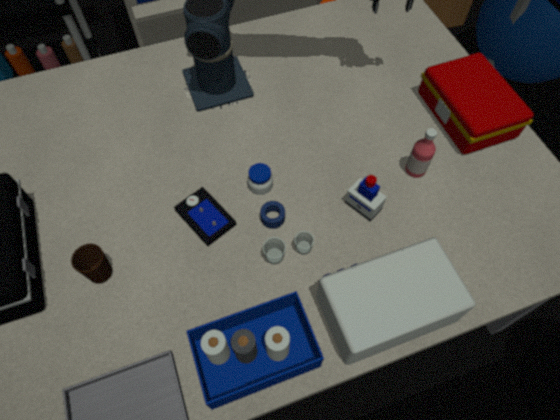

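View pics/crop0.png

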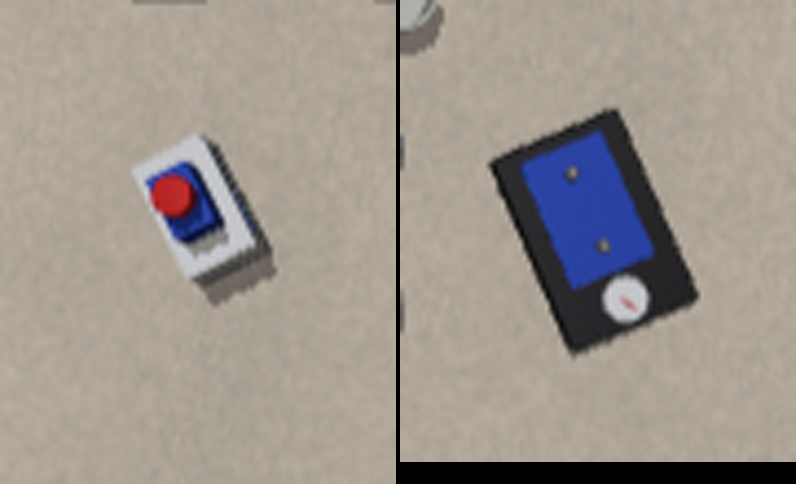

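```bash
cat > util.py <<'E'
from station import arm
import cv2, numpy as np
from scipy.spatial.transform import Rotation as Rn
def cam(c):
    m=arm.camera_model(c); return np.array(m["K"],float),cv2.Rodrigues(np.array(m["rvec"],float))[0],np.array(m["tvec"],float).ravel()
def lift(c,uv,z):
    K,R,t=cam(c); uv=np.atleast_2d(np.asarray(uv,float)); o=-R.T@t
    d=(R.T@np.linalg.inv(K)@np.c_[uv,np.ones(len(uv))].T).T
    return o+d*((z-o[2])/d[:,2])[:,None]
def masks(im):  # BGR -> blue, red, white
    h=cv2.cvtColor(im,cv2.COLOR_BGR2HSV); H,S,V=[h[:,:,i].astype(int) for i in range(3)]
    return {"blue":(abs(H-115)<15)&(S>130)&(V>60),"red":((H<8)|(H>172))&(S>150)&(V>80),"white":(S<25)&(V>168)}
def pix(m,box):
    r0,r1,c0,c1=box; p=np.argwhere(m[r0:r1,c0:c1])[:,::-1]+[c0,r0]; return p
def pose():
    o=arm.observe(); w=o["eef_rot"]; return o,np.array(o["tool_pos"]),Rn.from_quat([w[1],w[2],w[3],w[0]])
E
python3 - <<'E'
from util import *
ims={c:cv2.imread(f"pics/{c}0.png") for c in("top","scene")}
box={"top":((165,275,155,245),(195,300,290,380)),"scene":((165,225,335,395),(180,250,165,245))}
for c in ims:
    M=masks(ims[c]); bp,bd=box[c]
    p=pix(M["blue"],bd); hull=lift(c,cv2.convexHull(p.astype(np.int32))[:,0],.024)[:,:2]
    r=cv2.minAreaRect((hull*1000).astype(np.float32)); print(c,"seat rect",r,"blue px",len(p))
    p=pix(M["red"],bp); print(c,"knob",len(p),lift(c,p.mean(0),.136 if c=="top" else .129))
    p=pix(M["blue"],bp); print(c,"neck blue",len(p),lift(c,p.mean(0),.108))
    if c=="top":
        p=np.vstack([pix(M[k],bp) for k in M]); hull=lift(c,cv2.convexHull(p.astype(np.int32))[:,0],.066)[:,:2]
        print("block",len(p),cv2.minAreaRect((hull*1000).astype(np.float32)))
print("corners top", lift("top",[[155+x/4.4,165+y/4.4] for x,y in((133,172),(205,137),(258,240),(190,280))],.066))
print("pegs", lift("top",[[290+(x-400)/4.4,195+y/4.4] for x,y in((572,173),(604,246))],.036))
o,p,R=pose(); print(R.as_matrix())
E
```

```text
top seat rect ((484.68280029296875, -168.40463256835938), (98.63813781738281, 65.55776977539062), 21.63193702697754) blue px 643
top knob 65 [[0.58715317 0.24187508 0.136     ]]
top neck blue 78 [[0.58314679 0.23649092 0.108     ]]
block 398 ((588.4723510742188, 245.17221069335938), (90.2018814086914, 53.32329559326172), 26.254981994628906)
scene seat rect ((486.53485107421875, -165.7812042236328), (99.22274780273438, 66.80412292480469), 21.48868751525879) blue px 786
scene knob 70 [[0.58831956 0.24686998 0.129     ]]
scene neck blue 152 [[0.60298119 0.23510555 0.108     ]]
corners top [[0.61132979 0.28409941 0.066     ]
 [0.63489597 0.23366884 0.066     ]
 [0.5616265  0.19688409 0.066     ]
 [0.53480002 0.24430132 0.066     ]]
pegs [[ 0.50971374 -0.15875196  0.036     ]
 [ 0.45760969 -0.17959943  0.036     ]]
[[ 9.60288820e-01  1.66124021e-05  2.79007853e-01]
 [-2.79007853e-01 -1.40596111e-05  9.60288820e-01]
 [ 1.98754459e-05 -1.00000000e+00 -8.86629672e-06]]
```

The top view shows the pump (red knob at about px 194,209) and the dock (blue patch, pegs at about px 329,234 and 336,251, gauge on the near side). I estimate the pump at (0.588, 0.244) with yaw 26.5°, and the seat at (0.485, -0.168) with yaw 21.6°. Next I move over the pump.

```bash
cat > st.py <<'E'
# usage: st.py x y z yaw_of_tool_z_deg : prints remaining move in tool axes (turn rad, shift mm)
from util import *; import sys
o,p,R=pose(); print("t",round(o["t"],2),"p",p.round(4),"q6",o["q"][5].round(3),"yaw",np.degrees(np.arctan2(*R.as_matrix()[[1,0],2])).round(2),"F",np.round(o["contact_force"],1),"w",round(o["gripper_width"]*1000,1))
if len(sys.argv)>4:
    x,y,z,a=map(float,sys.argv[1:5]); a=np.radians(a)
    Z=np.array([np.cos(a),np.sin(a),0]); Y=np.array([0,0,-1.]); T=Rn.from_matrix(np.c_[np.cross(Y,Z),Y,Z])
    print("turn",(R.inv()*T).as_rotvec().round(4),"shift now",(R.inv().apply([x,y,z]-p)*1000).round(1),"shift after turn",(T.inv().apply([x,y,z]-p)*1000).round(1))
E
python3 -m handwheel '[0,0,0,35,0,-9,85, 0,0,0,35,0,-9,85, 0,0,0,35,0,-9,85, 0,0,0,35,0,-9,85, 0,0,0,35,0,-9,85, 0,0,0,35,0,-9,85, 0,0,0,35,0,-9,85, 0,0,0,35,0,-9,85, 0,0,0,35,0,-9,85, 0,0,0,35,0,-9,85, 0,0,0,35,0,-9,85, 0,0,0,0,0,0,85]'
python3 st.py 0.588 0.244 0.21 116.5
```

```text
t: 2.2
tool_pos: [0.503, 0.2962, 0.2295]
eef_rot: [0.702, -0.699, 0.095, -0.096]
contact_force: [-1.0, -0.3, 0.4]
gripper_width: 0.0851
t 2.2 p [0.503  0.2962 0.2295] q6 0.688 yaw 74.41 F [-1.  -0.3  0.4] w 85.1
turn [-0.0032 -0.7346  0.0023] shift now [ 95.9  19.5 -27.5] shift after turn [ 52.8  19.5 -84.7]
```

```bash
python3 -m handwheel '[0,-0.12,0,0,0,0,85, 0,-0.12,0,0,0,0,85, 0,-0.12,0,0,0,0,85, 0,-0.12,0,0,0,0,85, 0,-0.12,0,0,0,0,85, 0,-0.12,0,0,0,0,85, 0,0,0,0,0,0,85]'
python3 st.py 0.588 0.244 0.21 116.5
```

```text
t: 2.78
tool_pos: [0.5048, 0.2938, 0.2276]
eef_rot: [0.688, -0.686, -0.165, 0.166]
contact_force: [-0.8, -0.1, 0.2]
gripper_width: 0.0851
t 2.78 p [0.5048 0.2938 0.2276] q6 -0.063 yaw 117.11 F [-0.8 -0.1  0.2] w 85.1
turn [-0.003   0.0107 -0.0004] shift now [ 51.4  17.3 -82.3] shift after turn [ 52.3  17.6 -81.7]
```

```bash
python3 -m handwheel '[-0.003,0.01,0,13,4,-20,85, 0,0,0,13,4,-20,85, 0,0,0,13,4,-20,85, 0,0,0,13,4,-20,85, 0,0,0,0,0,0,85, 0,0,0,0,0,0,85]'
python3 st.py 0.588 0.244 0.07 116.5
python3 - <<'E'
from util import *
for c in ("scene","top"):
    im=arm.camera(c)[:,:,::-1]; cv2.imwrite(f"pics/{c}1.png",im)
s=cv2.imread("pics/scene1.png")[140:230,310:420]; cv2.imwrite("pics/c1.png",cv2.resize(s,None,fx=6,fy=6,interpolation=cv2.INTER_CUBIC))
E
```

```text
t: 3.28
tool_pos: [0.5878, 0.2464, 0.2115]
eef_rot: [0.69, -0.689, -0.157, 0.157]
contact_force: [-0.2, 0.2, 0.3]
gripper_width: 0.0848
t 3.28 p [0.5878 0.2464 0.2115] q6 -0.158 yaw 115.7 F [-0.2  0.2  0.3] w 84.8
turn [-0.0014 -0.014   0.0002] shift now [ -0.9 141.5  -2.4] shift after turn [ -0.9 141.5  -2.2]
```

View pics/c1.png

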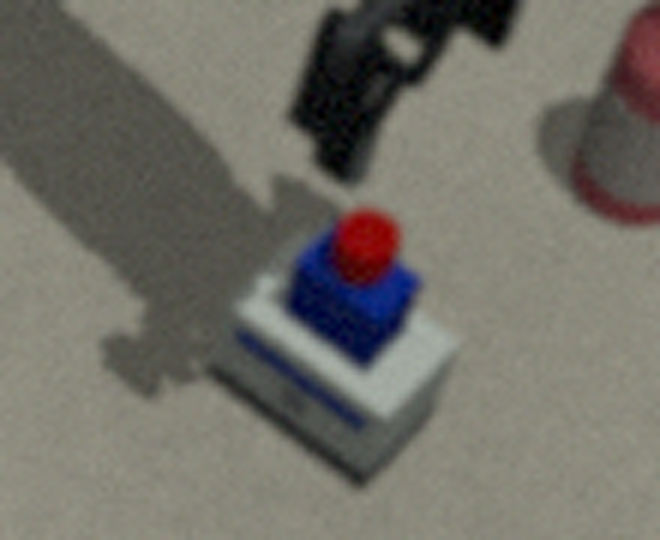

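Run:
```python
from util import *
from scipy.optimize import least_squares
S=lambda x,y:(310+(x+.5)/6-.5,140+(y+.5)/6-.5)
T=lambda x,y:(155+(x+.5)/4.4-.5,165+(y+.5)/4.4-.5)
# model xyz mm with pump yaw 26 : scene cam at +x,-y side
obs=[("scene",(44,27,66),S(462,343)),("scene",(44,-27,66),S(385,420)),("scene",(-44,-27,66),S(235,310)),
 ("top",(44,27,66),T(133,172)),("top",(44,-27,66),T(205,137)),("top",(-44,-27,66),T(258,240)),("top",(-44,27,66),T(190,280)),
 ("top",(0,0,136),T(172,195)),("scene",(0,0,136),S(368,232))]
def f(p,full=False):
    c,s=np.cos(p[2]),np.sin(p[2]); r=[]
    for cm,m,uv in obs:
        K,R,t=cam(cm); X=np.array([p[0]+(c*m[0]-s*m[1])/1000,p[1]+(s*m[0]+c*m[1])/1000,m[2]/1000]); q=K@(R@X+t); r.append(q[:2]/q[2]-uv)
    return np.array(r) if full else np.ravel(r)
r=least_squares(f,[.588,.244,.46],x_scale=[.01,.01,.1],loss="soft_l1"); print(r.x[:2],np.degrees(r.x[2])); print(f(r.x,True).round(2))
```

```text
[0.58899726 0.24318257] 28.047764478051523
[[-1.02 -0.63]
 [-0.24 -0.08]
 [-2.48 -0.85]
 [-0.78 -0.81]
 [-1.68 -1.37]
 [-0.2  -0.  ]
 [-0.28 -0.47]
 [-0.28 -0.43]
 [-0.59  0.15]]
```

```bash
python3 -m handwheel '[0,-0.023,0,0,20,-1,85, 0,0,0,0,22,-1,85, 0,0,0,0,22,-1,85, 0,0,0,0,22,0,85, 0,0,0,0,20,0,85, 0,0,0,0,10,0,85, 0,0,0,0,0,0,85]'
python3 st.py 0.589 0.2435 0.07 117
```

```text
t: 3.97
tool_pos: [0.5853, 0.2511, 0.0984]
eef_rot: [0.689, -0.686, -0.17, 0.163]
contact_force: [-0.6, -0.3, 0.1]
gripper_width: 0.0848
t 3.97 p [0.5853 0.2511 0.0984] q6 -0.178 yaw 117.28 F [-0.6 -0.3  0.1] w 84.8
turn [-0.0018  0.0049  0.0101] shift now [-0.5 28.4 -8.5] shift after turn [-0.2 28.4 -8.5]
```

```bash
python3 -m handwheel '[0,0,0.01,0,10,-4,85, 0,0,0,0,10,-4,85, 0,0,0,0,8,-1,85, 0,0,0,0,0,0,85]'
python3 st.py 0.589 0.2435 0.07 117
```

```text
t: 4.3
tool_pos: [0.5907, 0.2445, 0.072]
eef_rot: [0.688, -0.686, -0.169, 0.166]
contact_force: [-0.7, 0.1, 0.4]
gripper_width: 0.0853
t 4.3 p [0.5907 0.2445 0.072 ] q6 -0.191 yaw 117.36 F [-0.7  0.1  0.4] w 85.3
turn [-0.0009  0.0062  0.0041] shift now [-1.9  2.  -0.1] shift after turn [-1.9  2.  -0.1]
```

```bash
python3 -m handwheel '[0,0.006,0.004,-1.5,2,0,85, 0,0,0,0,0,0,50, 0,0,0,0,0,0,50, 0,0,0,0,0,0,50, 0,0,0,0,0,0,50, 0,0,0,0,0,0,20, 0,0,0,0,0,0,20, 0,0,0,0,0,0,20, 0,0,0,0,0,0,20, 0,0,0,0,0,0,20]'
python3 st.py 0.589 0.2435 0.07 117
```

```text
t: 5.13
tool_pos: [0.5914, 0.2446, 0.0731]
eef_rot: [0.688, -0.687, -0.166, 0.163]
contact_force: [0.2, 0.9, -0.0]
gripper_width: 0.0292
t 5.13 p [0.5914 0.2446 0.0731] q6 -0.184 yaw 116.94 F [ 0.2  0.9 -0. ] w 29.2
turn [-0.001  -0.001   0.0053] shift now [-2.7  3.1  0.1] shift after turn [-2.6  3.1  0.2]
```

```bash
python3 -m handwheel '[0,0,0,0,-3,0,10, 0,0,0,0,-6,0,10, 0,0,0,0,-6,0,10, 0,0,0,0,-6,0,10, 0,0,0,0,0,0,10, 0,0,0,0,0,0,10]'
python3 st.py 0.589 0.2435 0.20 117;  python3 - <<'E'
from util import *
im=arm.camera("scene")[:,:,::-1]; cv2.imwrite("pics/scene2.png",im)
s=im[130:230,310:420]; cv2.imwrite("pics/c2.png",cv2.resize(s,None,fx=6,fy=6,interpolation=cv2.INTER_CUBIC))
E
```

```text
t: 5.63
tool_pos: [0.5848, 0.242, 0.0857]
eef_rot: [0.688, -0.688, -0.159, 0.17]
contact_force: [-0.2, 0.5, -8.1]
gripper_width: 0.0294
t 5.63 p [0.5848 0.242  0.0857] q6 -0.184 yaw 116.92 F [-0.2  0.5 -8.1] w 29.4
turn [-0.0037 -0.0014 -0.014 ] shift now [ 2.800e+00 -1.143e+02 -1.000e-01] shift after turn [   4.4 -114.3   -0.6]
```

View pics/c2.png

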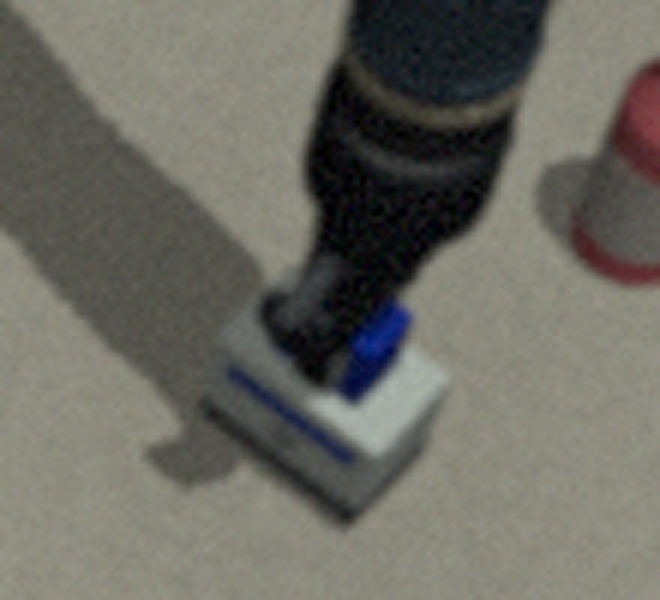

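```bash
python3 -m handwheel '[-0.003,0,-0.012,1,-8,0,10, 0,0,0,1,-13,0,10, 0,0,0,0.5,-13,0,10, 0,0,0,0.5,-13,0,10, 0,0,0,0.5,-13,0,10, 0,0,0,0.5,-13,0,10, 0,0,0,0,-13,0,10, 0,0,0,0,-13,0,10, 0,0,0,0,-10,0,10, 0,0,0,0,-4,0,10, 0,0,0,0,0,0,10, 0,0,0,0,0,0,10]'
python3 st.py 0.485 -0.168 0.20 111.6
```

```text
t: 6.68
tool_pos: [0.5872, 0.2436, 0.2057]
eef_rot: [0.688, -0.688, -0.165, 0.165]
contact_force: [0.3, -0.9, -8.6]
gripper_width: 0.0292
t 6.68 p [0.5872 0.2436 0.2057] q6 -0.182 yaw 116.93 F [ 0.3 -0.9 -8.6] w 29.2
turn [-0.      0.093   0.0002] shift now [-277.5    5.7 -320.7] shift after turn [-246.5    5.7 -345.1]
```

```bash
python3 -m handwheel '[0,0,0,-7,0,-9,10, 0,0,0,-14,0,-16,10, 0,0,0,-18,0,-21,10, 0,0,0,-18,0,-21,10, 0,0,0,-18,0,-21,10, 0,0,0,-18,0,-21,10, 0,0,0,-18,0,-21,10, 0,0,0,-18,0,-21,10, 0,0,0,-18,0,-21,10, 0,0,0,-18,0,-21,10, 0,0,0,-14,0,-16,10, 0,0,0,-7,0,-9,10]'
python3 st.py 0.485 -0.168 0.20 111.6
```

```text
t: 7.68
tool_pos: [0.5073, -0.0494, 0.1912]
eef_rot: [0.688, -0.687, -0.159, 0.175]
contact_force: [0.1, 0.5, -7.9]
gripper_width: 0.0293
t 7.68 p [ 0.5073 -0.0494  0.1912] q6 -0.699 yaw 117.26 F [ 0.1  0.5 -7.9] w 29.3
turn [-0.0052  0.0989 -0.0216] shift now [-74.3  -7.8 -95.2] shift after turn [ -64.4   -8.8 -102.1]
```

```bash
python3 -m handwheel '[0,0,-0.01,-7,-2,-8,10, 0,0.02,-0.01,-11,-2,-15,10, 0,0.02,0,-13,-2,-19,10, 0,0.02,0,-13,-2,-19,10, 0,0.02,0,-10,0,-15,10, 0,0.015,0,-7,0,-12,10, 0,0,0,-4,0,-7,10, 0,0,0,0,0,0,10, 0,0,0,0,0,0,10]'
python3 st.py 0.485 -0.168 0.20 111.6
python3 - <<'E'
from util import *
im=arm.camera("scene")[:,:,::-1]; cv2.imwrite("pics/scene3.png",im)
K,R,t=cam("scene"); q=K@(R@np.array([.485,-.168,.12])+t); u,v=(q[:2]/q[2]).astype(int); print(u-50,v-50)
cv2.imwrite("pics/c3.png",cv2.resize(im[v-50:v+50,u-50:u+50],None,fx=6,fy=6,interpolation=cv2.INTER_CUBIC))
E
```

```text
t: 8.43
tool_pos: [0.4757, -0.1737, 0.1899]
eef_rot: [0.699, -0.692, -0.123, 0.135]
contact_force: [-0.6, 0.5, -9.3]
gripper_width: 0.0295
t 8.43 p [ 0.4757 -0.1737  0.1899] q6 -0.848 yaw 111.05 F [-0.6  0.5 -9.3] w 29.5
turn [-0.0132 -0.0096 -0.0157] shift now [ 10.5 -10.2   2.1] shift after turn [ 10.7 -10.1   1.9]
150 147
```

View pics/c3.png

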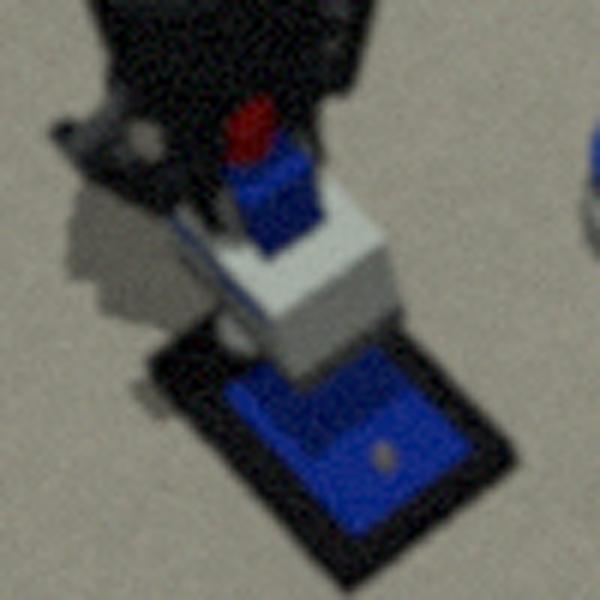

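```bash
python3 -m handwheel '[-0.007,-0.005,-0.008,4,8,1,10, -0.006,-0.005,-0.008,5,10,1,10, 0,0,0,4,10,0,10, 0,0,0,0,4,0,10, 0,0,0,0,0,0,10, 0,0,0,0,0,0,10]'
python3 st.py 0.4875 -0.167 0.15 111.6
python3 - <<'E'
from util import *
im=arm.camera("scene")[:,:,::-1]; cv2.imwrite("pics/scene4.png",im)
cv2.imwrite("pics/c4.png",cv2.resize(im[160:250,155:255],None,fx=7,fy=6.66667,interpolation=cv2.INTER_CUBIC))
E
```

```text
t: 8.98
tool_pos: [0.4872, -0.1613, 0.1556]
eef_rot: [0.695, -0.693, -0.135, 0.136]
contact_force: [-0.2, 0.6, -8.0]
gripper_width: 0.0288
t 8.98 p [ 0.4872 -0.1613  0.1556] q6 -0.837 yaw 112.1 F [-0.2  0.6 -8. ] w 28.8
turn [-0.0034  0.0087 -0.    ] shift now [-1.9  5.6 -5.5] shift after turn [-1.8  5.6 -5.5]
```

View pics/c4.png

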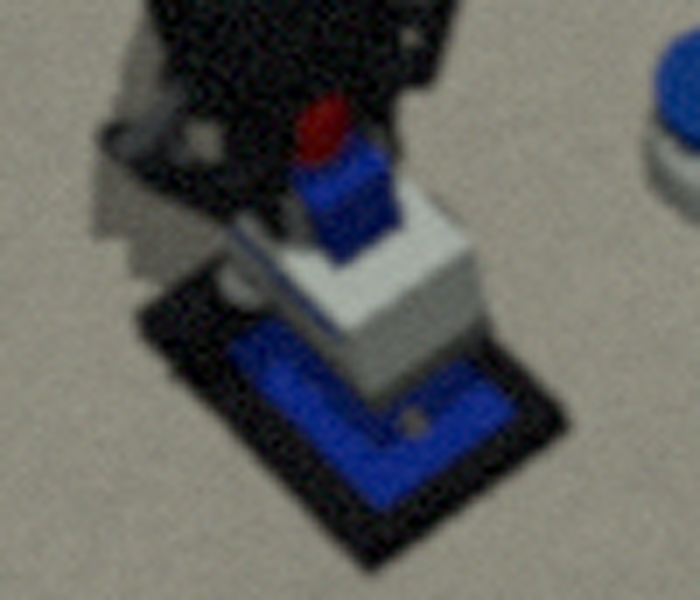

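```bash
cat > fit.py <<'E'
from util import *
from scipy.optimize import least_squares
def fit(obs,p0,free):
    def f(v,full=False):
        p=np.array(p0,float); p[free]=v; c,s=np.cos(p[3]),np.sin(p[3]); r=[]
        for cm,m,uv in obs:
            K,R,t=cam(cm); m=np.array(m)/1000; X=np.array([p[0]+c*m[0]-s*m[1],p[1]+s*m[0]+c*m[1],p[2]+m[2]]); q=K@(R@X+t); r.append(q[:2]/q[2]-uv)
        return np.array(r) if full else np.ravel(r)
    r=least_squares(f,np.array(p0)[free],x_scale=[.01]*(len(free)-1)+[.1]); p=np.array(p0,float); p[free]=r.x; return p,f(r.x,True)
E
python3 - <<'E'
from fit import *
S=lambda x,y:(155+(x+.5)/7-.5,160+(y+.5)/6.66667-.5)
T=lambda x,y:(290+(x-400+.5)/4.4-.5,195+(y+.5)/4.4-.5)
o,p,R=pose()
pump=[("scene",(44,27,66),S(470,245)),("scene",(44,-27,66),S(345,333)),("scene",(-44,-27,66),S(232,222)),("scene",(23,15,66),S(403,222)),("scene",(23,-15,66),S(343,262)),("scene",(44,-27,0),S(377,410)),("scene",(44,27,0),S(490,335))]
dock=[("scene",(48,32,24),S(520,405)),("scene",(48,-32,24),S(382,510)),("scene",(-48,-32,24),S(225,350)),("scene",(28,0,37),S(413,418))]
dt=[("top",(-28,0,37),T(604,246)),("top",(28,0,37),T(572,173)),("top",(48,32,24),T(522,165)),("top",(48,-32,24),T(602,131)),("top",(-48,-32,24),T(654,257)),("top",(-48,32,24),T(576,290))]
for n,a,b,fr in(("pump z free",pump,[.485,-.165,.083,.39],[0,1,2,3]),("pump",pump,[.485,-.165,p[2]-.0731,.39],[0,1,3]),("dock scene",dock,[.485,-.168,0,.38],[0,1,3]),("dock top",dt,[.485,-.168,0,.38],[0,1,3]),("dock both",dock+dt,[.485,-.168,0,.38],[0,1,3])):
    q,r=fit(a,b,fr); print(n,q[:3].round(4),np.degrees(q[3]).round(2),"rel TCP in tool",(R.inv().apply(q[:3]-p)*1000).round(1)); print(r.round(1).tolist())
E
```

```text
pump z free [ 0.3935 -0.1559 -0.0696] 24.34 rel TCP in tool [-84.7 225.3  39.3]
[[-1.0, 0.7], [2.0, -0.7], [-1.9, -3.2], [0.4, 2.2], [0.8, 2.7], [0.8, -0.8], [-1.2, -1.0]]
pump [ 0.4882 -0.1608  0.0825] 24.24 rel TCP in tool [ 1.2 73.1 -0.3]
[[1.0, -0.3], [1.6, 0.2], [-5.5, -5.4], [1.1, 0.9], [0.1, 2.4], [0.8, 1.9], [1.0, -0.1]]
dock scene [ 0.4868 -0.1655  0.    ] 22.61 rel TCP in tool [ -1.9 155.6  -4.3]
[[-0.5, 0.8], [0.2, -0.1], [0.2, 0.4], [-0.0, -1.1]]
dock top [ 0.4845 -0.1692  0.    ] 21.26 rel TCP in tool [ -5.3 155.6  -6.9]
[[0.3, 0.1], [0.5, 0.1], [-0.4, 0.1], [0.0, 0.1], [0.3, -0.4], [-0.7, -0.0]]
dock both [ 0.4855 -0.1673  0.    ] 22.36 rel TCP in tool [ -3.8 155.6  -5.5]
[[-1.3, 0.7], [-0.7, -0.3], [-0.5, 0.1], [-0.9, -1.2], [-0.1, -0.2], [-0.3, -0.1], [-1.2, 0.1], [-0.9, -0.3], [-0.1, -1.0], [-1.0, -0.2]]
```

Run:
```python
from fit import *
S=lambda x,y:(155+(x+.5)/7-.5,160+(y+.5)/6.66667-.5)
o,p,R=pose()
pump=[("scene",(44,27,66),S(470,245)),("scene",(44,-27,66),S(345,333)),("scene",(23,15,66),S(403,222)),("scene",(23,-15,66),S(343,262)),("scene",(44,-27,0),S(377,410)),("scene",(44,27,0),S(490,335))]
for n,a,b,fr in(("z free",pump,[.485,-.165,.083,.39],[0,1,2,3]),("pump",pump,[.485,-.165,p[2]-.0731,.39],[0,1,3]),("outer",pump[:2]+pump[4:],[.485,-.165,p[2]-.0731,.39],[0,1,3]),("neck+knob",pump[2:4]+[("scene",(0,0,136),S(323,115))],[.485,-.165,p[2]-.0731,.39],[0,1,3])):
    q,r=fit(a,b,fr); print(n,q[:3].round(4),np.degrees(q[3]).round(2),"rel TCP in tool",(R.inv().apply(q[:3]-p)*1000).round(1)); print(r.round(1).tolist())
```

```text
z free [ 0.4694 -0.159   0.0584] 20.3 rel TCP in tool [-15.6  97.3   8.4]
[[0.1, -0.3], [0.2, -1.1], [0.7, 0.4], [-0.6, 1.2], [-0.6, 0.3], [0.2, -0.4]]
pump [ 0.4843 -0.16    0.0825] 20.51 rel TCP in tool [-2.1 73.1  1.9]
[[0.3, -0.5], [0.0, -1.0], [0.7, 0.1], [-0.8, 1.1], [-0.6, 0.7], [0.4, -0.4]]
outer [ 0.4853 -0.1609  0.0825] 21.31 rel TCP in tool [-1.6 73.1  0.7]
[[0.2, -0.3], [0.1, -0.6], [-0.6, 1.1], [0.3, -0.2]]
neck+knob [ 0.4865 -0.1575  0.0825] 18.91 rel TCP in tool [ 0.9 73.1  3.4]
[[1.8, 0.8], [0.1, 1.6], [-1.8, -2.4]]
```

```bash
python3 -m handwheel '[-0.003,0.003,0,-0.5,8,-2.5,10, 0,0,0,-0.5,10,-3,10, 0,0,0,0,10,0,10, 0,0,0,0,6,0,10, 0,0,0,0,0,0,10, 0,0,0,0,0,0,10]'
python3 st.py 0.4856 -0.1663 0.097 112
```

```text
t: 9.53
tool_pos: [0.4886, -0.168, 0.1187]
eef_rot: [-0.694, 0.695, 0.134, -0.134]
contact_force: [0.2, 0.7, -8.3]
gripper_width: 0.0294
t 9.53 p [ 0.4886 -0.168   0.1187] q6 -0.842 yaw 111.87 F [ 0.2  0.7 -8.3] w 29.4
turn [ 0.0009 -0.0023  0.0002] shift now [-2.2 21.7  2.7] shift after turn [-2.2 21.7  2.7]
```

```bash
python3 -m handwheel '[0,0,0,0,2,1,10, 0,0,0,0,3,0,10, 0,0,0,0,3,0,10, 0,0,0,0,3,0,10, 0,0,0,0,0,0,10, 0,0,0,0,0,0,10]'
python3 st.py 0.4883 -0.1666 0.097 112
python3 - <<'E'
from util import *
im=arm.camera("scene")[:,:,::-1]; cv2.imwrite("pics/scene5.png",im)
cv2.imwrite("pics/c5.png",cv2.resize(im[165:255,155:255],None,fx=7,fy=6.66667,interpolation=cv2.INTER_CUBIC))
E
```

```text
t: 10.03
tool_pos: [0.4885, -0.1672, 0.1072]
eef_rot: [-0.694, 0.695, 0.134, -0.134]
contact_force: [-0.0, -0.3, -7.2]
gripper_width: 0.0291
t 10.03 p [ 0.4885 -0.1672  0.1072] q6 -0.841 yaw 111.85 F [-0.  -0.3 -7.2] w 29.1
turn [ 0.0014 -0.0026  0.0009] shift now [ 0.1 10.2  0.6] shift after turn [ 0.1 10.2  0.6]
```

View pics/c5.png

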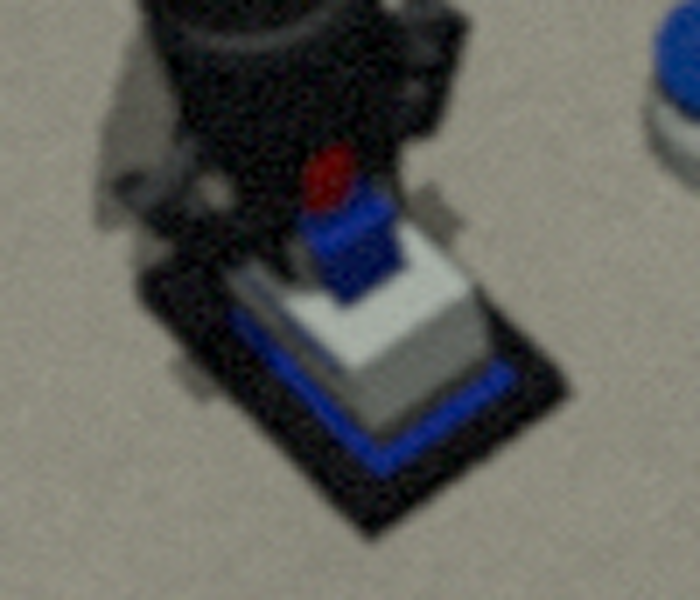

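The pump hangs square over the blue seat, foot corner at about (378,440) just inside the patch corner at (382,475). There is no contact force, although the underside is already slightly below the peg tips. I keep lowering.

```bash
python3 -m handwheel '[0,0,0,0,2.5,0,10, 0,0,0,0,2.5,0,10, 0,0,0,0,1.5,0,10, 0,0,0,0,0,0,10]'
python3 st.py 0.4883 -0.1666 0.097 112
```

```text
t: 10.42
tool_pos: [0.489, -0.1674, 0.1008]
eef_rot: [-0.694, 0.695, 0.135, -0.133]
contact_force: [-0.2, 0.4, -8.7]
gripper_width: 0.0299
t 10.42 p [ 0.489  -0.1674  0.1008] q6 -0.841 yaw 111.86 F [-0.2  0.4 -8.7] w 29.9
turn [ 0.0025 -0.0025  0.0018] shift now [-0.3  3.8  1. ] shift after turn [-0.3  3.8  1. ]
```

```bash
python3 -m handwheel '[0,0,0,0,1.5,0,10, 0,0,0,0,1.5,0,10, 0,0,0,0,0,0,10]'; python3 -m handwheel '[0,0,0,0,1.5,0,10, 0,0,0,0,0,0,10]'
python3 st.py 0.4883 -0.1666 0.097 112
```

```text
t: 10.67
tool_pos: [0.489, -0.1674, 0.0974]
eef_rot: [-0.694, 0.695, 0.135, -0.133]
contact_force: [-0.0, 1.1, -8.6]
gripper_width: 0.0296
t: 10.83
tool_pos: [0.4892, -0.1676, 0.0973]
eef_rot: [-0.693, 0.695, 0.135, -0.133]
contact_force: [0.4, 0.0, -8.9]
gripper_width: 0.0294
t 10.83 p [ 0.4892 -0.1676  0.0973] q6 -0.841 yaw 111.85 F [ 0.4  0.  -8.9] w 29.4
turn [ 0.0034 -0.0026  0.0026] shift now [-0.5  0.3  1.3] shift after turn [-0.5  0.3  1.3]
```

```bash
python3 -m handwheel '[0,0,0,0,1.5,0,10, 0,0,0,0,1.5,0,10]'; python3 -m handwheel '[0,0,0,0,1.5,0,10, 0,0,0,0,0,0,10]'
python3 st.py 0.4883 -0.1666 0.097 112
```

```text
t: 11.0
tool_pos: [0.4894, -0.1677, 0.0969]
eef_rot: [-0.693, 0.696, 0.135, -0.133]
contact_force: [-5.0, 3.1, 3.5]
gripper_width: 0.0296
t: 11.17
tool_pos: [0.4893, -0.1676, 0.0969]
eef_rot: [-0.693, 0.696, 0.136, -0.132]
contact_force: [-0.5, 0.3, -7.9]
gripper_width: 0.029
t 11.17 p [ 0.4893 -0.1676  0.0969] q6 -0.841 yaw 111.85 F [-0.5  0.3 -7.9] w 29.0
turn [ 0.0051 -0.0026  0.0039] shift now [-0.6 -0.1  1.3] shift after turn [-0.6 -0.1  1.3]
```

```bash
python3 -m handwheel '[-0.005,0,-0.004,0,2.5,0,10, 0,0,0,0,2.5,0,10]'
python3 st.py 0.4883 -0.1666 0.097 112
```

```text
t: 11.33
tool_pos: [0.4892, -0.1673, 0.0967]
eef_rot: [-0.691, 0.697, 0.138, -0.13]
contact_force: [-5.6, 1.2, 8.9]
gripper_width: 0.0293
t 11.33 p [ 0.4892 -0.1673  0.0967] q6 -0.841 yaw 111.88 F [-5.6  1.2  8.9] w 29.3
turn [ 0.0111 -0.0021  0.009 ] shift now [-0.6 -0.3  1. ] shift after turn [-0.6 -0.3  1. ]
```

```bash
python3 -m handwheel '[0.011,0.002,0.009,0,1.5,0,10, 0,0,0,0,2.5,0,10, 0,0,0,0,0,0,10]'; python3 st.py 0.4883 -0.1666 0.097 112
```

```text
t: 11.58
tool_pos: [0.4896, -0.1676, 0.0971]
eef_rot: [-0.694, 0.695, 0.134, -0.133]
contact_force: [-0.8, -0.6, -7.9]
gripper_width: 0.029
t 11.58 p [ 0.4896 -0.1676  0.0971] q6 -0.839 yaw 111.79 F [-0.8 -0.6 -7.9] w 29.0
turn [ 0.0026 -0.0037  0.0014] shift now [-0.9  0.1  1.5] shift after turn [-0.9  0.1  1.5]
```

```bash
python3 -m handwheel '[0,0,0,0,0,0,45, 0,0,0,0,0,0,45, 0,0,0,0,0,0,70, 0,0,0,0,0,0,85, 0,0,0,0,0,0,85, 0,0,0,0,0,0,85]'
python3 st.py 0.4883 -0.1666 0.24 112
```

```text
t: 12.08
tool_pos: [0.4959, -0.1708, 0.0996]
eef_rot: [-0.691, 0.698, 0.138, -0.129]
contact_force: [0.0, 0.9, 0.2]
gripper_width: 0.0846
t 12.08 p [ 0.4959 -0.1708  0.0996] q6 -0.839 yaw 111.76 F [0.  0.9 0.2] w 84.6
turn [ 0.0131 -0.0041  0.0113] shift now [  -3.9 -140.6    4.9] shift after turn [  -5.5 -140.4    6.8]
```

```bash
python3 -m handwheel '[0.006,0,0.006,-1,-8,2,85, 0.006,0,0.005,-1,-12,2,85, 0,0,0,-1,-20,1,85, 0,0,0,-1,-25,1,85, 0,0,0,0,-30,0,85, 0,0,0,0,-30,0,85, 0,0,0,0,-20,0,85, 0,0,0,0,0,0,85]'
python3 st.py 0.4883 -0.1666 0.24 112
python3 - <<'E'
from util import *
im=arm.camera("scene")[:,:,::-1]; cv2.imwrite("pics/scene6.png",im); tp=arm.camera("top")[:,:,::-1]; cv2.imwrite("pics/top6.png",tp)
cv2.imwrite("pics/c6.png",cv2.resize(im[160:260,155:255],None,fx=6,fy=6,interpolation=cv2.INTER_CUBIC))
E
```

```text
t: 12.75
tool_pos: [0.4874, -0.165, 0.2516]
eef_rot: [0.696, -0.693, -0.132, 0.135]
contact_force: [0.9, 0.2, -0.2]
gripper_width: 0.0849
t 12.75 p [ 0.4874 -0.165   0.2516] q6 -0.836 yaw 111.76 F [ 0.9  0.2 -0.2] w 84.9
turn [-0.0045 -0.0042 -0.0046] shift now [ 0.3 11.6 -1.9] shift after turn [ 0.2 11.6 -1.8]
```

View pics/c6.png

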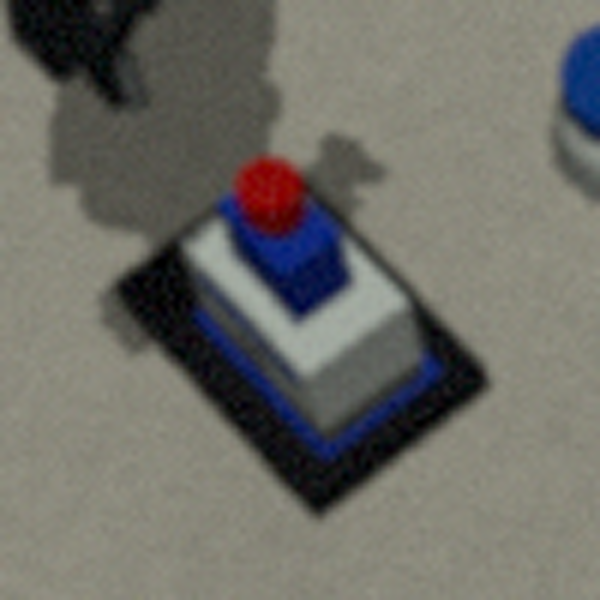

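Run:
```python
from fit import *
S=lambda x,y:(155+(x+.5)/6-.5,160+(y+.5)/6-.5)
im=cv2.imread("pics/scene6.png"); k=pix(masks(im)["red"],(180,205,185,215)); print("red px",len(k),"centre crop",((k.mean(0)-[155,160])*6).round(1))
pump=[("scene",(44,27,66),S(412,303)),("scene",(44,-27,66),S(302,378)),("scene",(-44,-27,66),S(186,248)),("scene",(23,15,66),S(350,283)),("scene",(23,-15,66),S(300,318)),("scene",(44,-27,0),S(322,438)),("scene",(44,27,0),S(427,362)),("scene",(0,0,136),S(270,178))]
dock=[("scene",(48,32,24),S(443,370)),("scene",(48,-32,24),S(328,460)),("scene",(-48,-32,24),S(195,322))]
for n,a,b,fr in(("z free",pump,[.485,-.165,.024,.39],[0,1,2,3]),("pump",pump,[.485,-.165,.024,.39],[0,1,3]),("dock",dock,[.485,-.165,0,.39],[0,1,3])):
    q,r=fit(a,b,fr); print(n,q[:3].round(4),np.degrees(q[3]).round(2)); print(r.round(1).tolist())
print("knob scene at z=.024+.126",lift("scene",k.mean(0),.152))
```

```text
red px 94 centre crop [267.3 187.2]
z free [ 0.4673 -0.1656 -0.0079] 21.74
[[-1.0, -0.9], [0.7, -1.1], [-0.3, -1.3], [0.7, -0.1], [-0.2, 0.8], [1.0, 0.6], [-0.8, 1.3], [-0.1, 0.8]]
pump [ 0.4864 -0.1663  0.024 ] 21.75
[[-0.6, -1.0], [0.7, -0.8], [-1.0, -1.6], [0.9, -0.3], [-0.3, 0.9], [1.0, 1.2], [-0.2, 1.6], [-0.4, 0.0]]
dock [ 0.4878 -0.1659  0.    ] 23.06
[[-0.0, 0.1], [0.3, 0.1], [-0.2, -0.2]]
knob scene at z=.024+.126 [[ 0.48669293 -0.16674774  0.152     ]]
```

```bash
python3 -m handwheel '[-0.004,-0.004,-0.004,0,15,-2,85, 0,0,0,0,20,-1,85, 0,0,0,0,20,0,85, 0,0,0,0,18,0,85, 0,0,0,0,10,0,85, 0,0,0,0,0,0,85, 0,0,0,0,0,0,85]'
python3 st.py 0.4882 -0.1682 0.136 112
```

```text
t: 13.43
tool_pos: [0.4822, -0.1646, 0.152]
eef_rot: [0.698, -0.69, -0.129, 0.141]
contact_force: [0.5, -0.8, -0.2]
gripper_width: 0.0852
t 13.43 p [ 0.4822 -0.1646  0.152 ] q6 -0.845 yaw 112.0 F [ 0.5 -0.8 -0.2] w 85.2
turn [-0.0148  0.0002 -0.0132] shift now [ 4.4 15.9 -5.8] shift after turn [ 4.2 16.  -5.6]
```

```bash
python3 -m handwheel '[-0.007,0,-0.007,2,3,-3,85, -0.007,0,-0.006,2,4,-2,85, 0,0,0,0,4,-1,85, 0,0,0,0,3,0,85, 0,0,0,0,0,0,85, 0,0,0,0,0,0,85]'
python3 st.py 0.4882 -0.1682 0.136 112
```

```text
t: 13.93
tool_pos: [0.4903, -0.1698, 0.1393]
eef_rot: [-0.693, 0.695, 0.137, -0.133]
contact_force: [0.1, 0.4, 0.8]
gripper_width: 0.0855
t 13.93 p [ 0.4903 -0.1698  0.1393] q6 -0.847 yaw 112.01 F [0.1 0.4 0.8] w 85.5
turn [0.004  0.0001 0.0041] shift now [-1.3  3.3  2.3] shift after turn [-1.3  3.3  2.3]
```

```bash
python3 -m handwheel '[0.003,0,0.003,-1,2,1.5,85, 0,0,0,0,1,0.5,85, 0,0,0,0,0,0,85, 0,0,0,0,0,0,85]'
python3 st.py 0.4882 -0.1682 0.136 112
```

```text
t: 14.27
tool_pos: [0.4892, -0.1686, 0.1374]
eef_rot: [-0.693, 0.695, 0.136, -0.134]
contact_force: [-0.4, -0.3, 0.0]
gripper_width: 0.085
t 14.27 p [ 0.4892 -0.1686  0.1374] q6 -0.846 yaw 112.01 F [-0.4 -0.3  0. ] w 85.0
turn [0.0025 0.0001 0.0023] shift now [-0.8  1.4  0.8] shift after turn [-0.8  1.4  0.8]
```

```bash
python3 -m handwheel '[0.0025,0,0.0025,-1,1.5,1,60, 0,0,0,0,0,0,45, 0,0,0,0,0,0,36, 0,0,0,0,0,0,36]'
python3 st.py 0.4882 -0.1682 0.136 112
python3 - <<'E'
from util import *
im=arm.camera("scene")[:,:,::-1]; cv2.imwrite("pics/scene7.png",im); tp=arm.camera("top")[:,:,::-1]; cv2.imwrite("pics/top7.png",tp)
cv2.imwrite("pics/c7.png",cv2.resize(im[150:250,155:255],None,fx=6,fy=6,interpolation=cv2.INTER_CUBIC))
E
```

```text
t: 14.6
tool_pos: [0.4879, -0.168, 0.136]
eef_rot: [-0.694, 0.694, 0.135, -0.135]
contact_force: [0.0, -0.4, 0.5]
gripper_width: 0.0382
t 14.6 p [ 0.4879 -0.168   0.136 ] q6 -0.846 yaw 112.01 F [ 0.  -0.4  0.5] w 38.2
turn [-0.      0.0002 -0.0002] shift now [ 0.2  0.  -0.3] shift after turn [ 0.2  0.  -0.3]
```

View pics/c7.png

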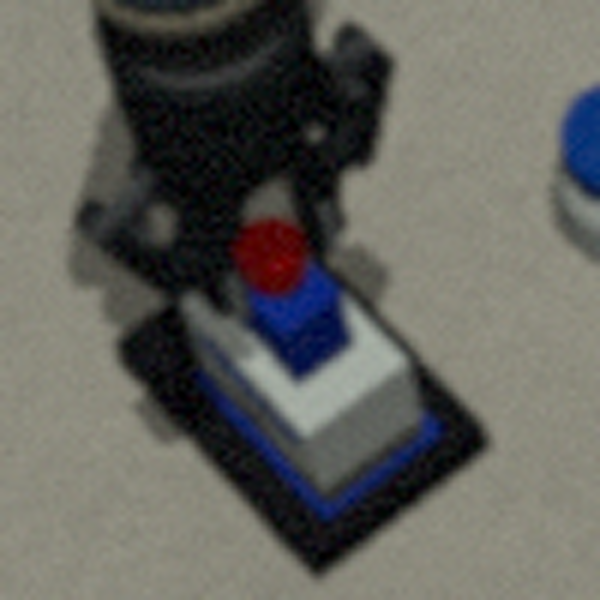

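The fingers straddle the knob (about 270,250), clear of the neck, and the tool is straight. Closing now.

```bash
python3 -m handwheel '[0,0,0,0,0,0,26, 0,0,0,0,0,0,22, 0,0,0,0,0,0,10, 0,0,0,0,0,0,10, 0,0,0,0,0,0,10]'
python3 st.py 0.4882 -0.1682 0.186 112
```

```text
t: 15.12
tool_pos: [0.4879, -0.1678, 0.1364]
eef_rot: [0.694, -0.694, -0.135, 0.135]
contact_force: [-0.5, 0.1, 1.3]
gripper_width: 0.026
t 15.12 p [ 0.4879 -0.1678  0.1364] q6 -0.846 yaw 112.02 F [-0.5  0.1  1.3] w 26.0
turn [-0.0002  0.0003  0.0002] shift now [  0.1 -49.6  -0.4] shift after turn [  0.1 -49.6  -0.4]
```

```bash
python3 -m handwheel '[0,0,0,0,-1,0,10, 0,0,0,0,-1.5,0,10, 0,0,0,0,-1.5,0,10, 0,0,0,0,-1.5,0,10]'
python3 st.py 0.4879 -0.1678 0.1904 112
```

```text
t: 15.45
tool_pos: [0.4871, -0.1675, 0.1405]
eef_rot: [0.695, -0.693, -0.134, 0.136]
contact_force: [0.5, 0.1, -1.7]
gripper_width: 0.0257
t 15.45 p [ 0.4871 -0.1675  0.1405] q6 -0.846 yaw 112.01 F [ 0.5  0.1 -1.7] w 25.7
turn [-0.0022  0.0002 -0.0019] shift now [  0.6 -49.9  -0.4] shift after turn [  0.7 -49.9  -0.5]
```

```bash
python3 -m handwheel '[-0.0015,0,-0.0015,0.5,-1.5,-0.3,10, -0.001,0,-0.001,0.3,-2,0,10, -0.0005,0,-0.0005,0.2,-2,0,10, -0.0005,0,-0.0005,0.2,-2,0,10]'
python3 st.py 0.4879 -0.1678 0.1904 112
```

```text
t: 15.78
tool_pos: [0.4881, -0.1673, 0.1482]
eef_rot: [-0.694, 0.694, 0.135, -0.135]
contact_force: [0.0, 0.7, -1.3]
gripper_width: 0.0259
t 15.78 p [ 0.4881 -0.1673  0.1482] q6 -0.844 yaw 112.01 F [ 0.   0.7 -1.3] w 25.9
turn [0.0008 0.0001 0.001 ] shift now [ -0.3 -42.2  -0.5] shift after turn [ -0.4 -42.2  -0.4]
```

```bash
python3 -m handwheel '[0.0005,0,0.0005,-0.2,-2,-0.4,10, 0,0,0,0,-2,0,10, 0,0,0,0,-2,0,10, -0.0005,0,-0.0005,0.2,-2,0,10, -0.0005,0,-0.0005,0.2,-2,0,10]'
python3 st.py 0.4879 -0.1678 0.1904 112
```

```text
t: 16.2
tool_pos: [0.4885, -0.1676, 0.1596]
eef_rot: [-0.694, 0.695, 0.136, -0.134]
contact_force: [-0.6, -0.3, -1.4]
gripper_width: 0.026
t 16.2 p [ 0.4885 -0.1676  0.1596] q6 -0.845 yaw 112.01 F [-0.6 -0.3 -1.4] w 26.0
turn [0.0018 0.0002 0.0018] shift now [ -0.6 -30.8   0. ] shift after turn [ -0.6 -30.8   0.1]
```

```bash
python3 -m handwheel '[0.001,0,0.001,-0.4,-2,0,10, 0.0005,0,0.0005,-0.2,-2,0,10, 0,0,0,0,-2,0,10, 0,0,0,0,-2,0,10, 0,0,0,0,-2,0,10]'
python3 st.py 0.4879 -0.1678 0.1904 112
```

```text
t: 16.62
tool_pos: [0.488, -0.1679, 0.1708]
eef_rot: [-0.694, 0.694, 0.135, -0.135]
contact_force: [0.1, -0.0, -1.4]
gripper_width: 0.0257
t 16.62 p [ 0.488  -0.1679  0.1708] q6 -0.846 yaw 112.01 F [ 0.1 -0.  -1.4] w 25.7
turn [0.0002 0.0002 0.0004] shift now [ -0.  -19.6   0.1] shift after turn [ -0.  -19.6   0.1]
```

```bash
python3 -m handwheel '[0,0,0,0,-2,0,10, 0,0,0,0,-2,0,10, 0,0,0,0,-2,0,10, 0,0,0,0,-2,0,10, 0,0,0,0,-2,0,10]'
python3 st.py 0.4879 -0.1678 0.1904 112
```

```text
t: 17.03
tool_pos: [0.488, -0.1679, 0.182]
eef_rot: [-0.694, 0.694, 0.135, -0.135]
contact_force: [0.0, -0.1, -1.5]
gripper_width: 0.026
t 17.03 p [ 0.488  -0.1679  0.182 ] q6 -0.846 yaw 112.01 F [ 0.  -0.1 -1.5] w 26.0
turn [0.0003 0.0002 0.0005] shift now [-0.  -8.4  0.1] shift after turn [-0.  -8.4  0.1]
```

```bash
python3 -m handwheel '[0,0,0,0,-2,0,10, 0,0,0,0,-2,0,10, 0,0,0,0,-2,0,10, 0,0,0,0,-1,0,10, 0,0,0,0,0,0,10, 0,0,0,0,0,0,10, 0,0,0,0,0,0,10]'
python3 st.py 0.4879 -0.1678 0.1904 112
python3 - <<'E'
from util import *
im=arm.camera("scene")[:,:,::-1]; cv2.imwrite("pics/scene8.png",im); tp=arm.camera("top")[:,:,::-1]; cv2.imwrite("pics/top8.png",tp)
cv2.imwrite("pics/c8.png",cv2.resize(im[150:240,165:245],None,fx=6.6,fy=6.6,interpolation=cv2.INTER_CUBIC))
E
```

```text
t: 17.62
tool_pos: [0.4883, -0.168, 0.1905]
eef_rot: [-0.694, 0.694, 0.135, -0.134]
contact_force: [0.1, -0.5, -1.9]
gripper_width: 0.0255
t 17.62 p [ 0.4883 -0.168   0.1905] q6 -0.846 yaw 112.01 F [ 0.1 -0.5 -1.9] w 25.5
turn [0.001  0.0002 0.0012] shift now [-0.3  0.1  0.3] shift after turn [-0.3  0.1  0.3]
```

View pics/c8.png

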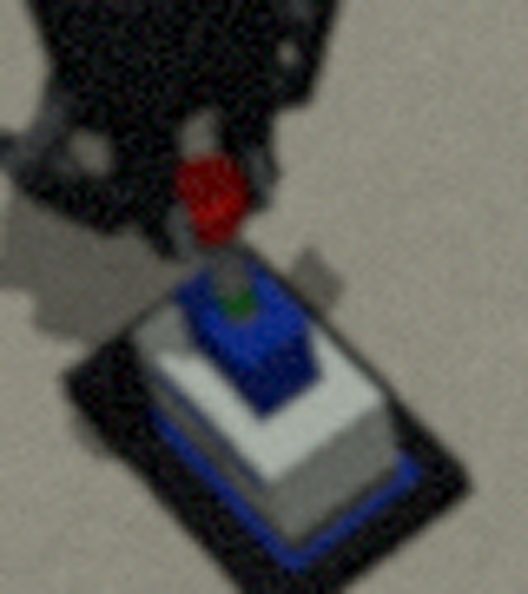

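Run:
```python
from util import *
K,R,t=cam("scene"); pr=lambda z:(lambda q:(q[:2]/q[2]).round(1))(K@(R@np.array([.4868,-.1667,z])+t))
im={i:cv2.imread(f"pics/scene{i}.png") for i in(6,7,8)}
r8=pix(masks(im[8])["red"],(165,200,185,215)); r6=pix(masks(im[6])["red"],(180,205,185,215))
print("knob px 6",r6.mean(0).round(1),r6[:,1].min(),r6[:,1].max(),"8",r8.mean(0).round(1),r8[:,1].min(),r8[:,1].max(),"pred",pr(.150),pr(.204))
h=cv2.cvtColor(im[8],cv2.COLOR_BGR2HSV); g=pix((abs(h[:,:,0].astype(int)-62)<18)&(h[:,:,1]>70),(185,205,190,210)); print("green",len(g),g.mean(0),g[:,1].min(),g[:,1].max(),"pred band lo/hi(54)",pr(.132+.006),pr(.132+.018),"mouth",pr(.132))
a,b=[cv2.cvtColor(im[i],cv2.COLOR_BGR2GRAY).astype(np.float32)[200:240,185:240] for i in(6,8)]
print("pump/dock image shift 6->8",cv2.phaseCorrelate(a,b,cv2.createHanningWindow(a.shape[::-1],cv2.CV_32F)))
```

```text
knob px 6 [199.5 191.2] 186 197 8 [196.7 179.3] 174 185 pred [199.7 191.7] [196.1 179.2]
green 13 [200.76923077 195.61538462] 194 197 pred band lo/hi(54) [200.5 194.3] [199.7 191.7] mouth [200.9 195.6]
pump/dock image shift 6->8 ((-0.16099223275615415, 0.04034621431561902), 1.2101750620206198)
```

Run:
```python
from util import *
f=np.mean([arm.camera("scene").astype(float) for _ in range(12)],0); np.save("mean.npy",f)
cv2.imwrite("pics/c9.png",cv2.resize(f[165:215,175:225,::-1].clip(0,255).astype(np.uint8),None,fx=12,fy=12,interpolation=cv2.INTER_CUBIC))
K,R,t=cam("scene"); o=-R.T@t; c=np.array([.4868,-.1667]); u=o[:2]-c; u/=np.linalg.norm(u)
for z in range(124,216,3):
    X=np.r_[c+.007*u,z/1000]; q=K@(R@X+t); uv=(q[:2]/q[2]).astype(np.float32)
    v=cv2.remap(f.astype(np.float32),uv[:1].reshape(1,1),uv[1:].reshape(1,1),cv2.INTER_LINEAR)[0,0]; print(z,uv.round(1),v.round())
print(arm.observe()["tool_pos"])
```

```text
124 [202.  199.6] [ 22.  42. 117.]
127 [201.8 199. ] [ 34.  46. 107.]
130 [201.7 198.3] [43. 53. 86.]
133 [201.5 197.7] [45. 60. 66.]
136 [201.3 197. ] [38. 66. 45.]
139 [201.1 196.4] [24. 66. 28.]
142 [200.9 195.7] [17. 67. 21.]
145 [200.7 195.1] [24. 68. 29.]
148 [200.5 194.4] [41. 69. 43.]
151 [200.3 193.8] [54. 68. 55.]
154 [200.1 193.1] [63. 68. 64.]
157 [199.9 192.5] [65. 66. 66.]
160 [199.7 191.8] [65. 65. 65.]
163 [199.5 191.1] [62. 63. 63.]
166 [199.3 190.4] [61. 62. 62.]
169 [199.1 189.8] [58. 60. 60.]
172 [198.9 189.1] [55. 57. 57.]
175 [198.7 188.4] [51. 54. 54.]
178 [198.5 187.7] [49. 48. 48.]
181 [198.3 187. ] [50. 37. 36.]
184 [198.1 186.3] [63. 24. 22.]
187 [197.9 185.6] [74. 12. 11.]
190 [197.7 184.9] [81.  4.  5.]
193 [197.5 184.2] [83.  6.  6.]
196 [197.3 183.5] [90.  7.  8.]
199 [197.1 182.8] [102.   9.   9.]
202 [196.9 182.1] [116.   7.   7.]
205 [196.7 181.4] [118.  10.   9.]
208 [196.5 180.7] [108.  10.   8.]
211 [196.3 179.9] [92.  9.  7.]
214 [196.1 179.2] [87.  9.  7.]
[ 0.4883278  -0.16801817  0.19050683]
```

View pics/c9.png

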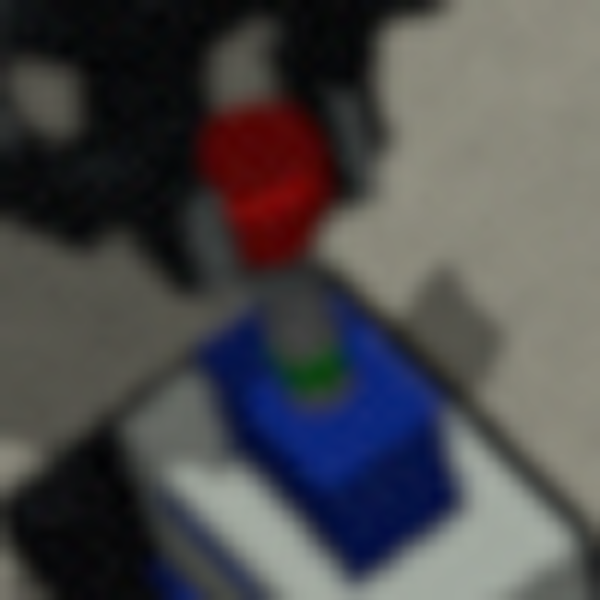

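The averaged crop shows the whole green band (about px 315,370). A thin grey strip of rod lies below it, above the blue neck, and no red shows on the rod. The band's lower edge is about 5–6 mm above the bore mouth, which matches a 54 mm draw.

```bash
python3 -c "
from station import arm
print(arm.hand_in()); o=arm.observe(); print(o['t'],o['tool_pos'],o['contact_force'],o['gripper_width'])"
```

```text
the job is handed in; nothing more can be done
None
the job is handed in; nothing more can be done
```

The pump is seated on its dock and released. The arm holds the red knob with the rod drawn up about 54 mm, inside the 48–60 mm window. I handed the job in at about 18 s; it gave no verdict.

**Seating**
- I carried the pump by its neck and lowered it onto the pegs. It met firm contact at 0.097 m tool height, within 1 mm of the expected seated height.
- The picture after release shows an even blue margin round the foot and the rod still pushed in.

**Drawing the rod**
- I drew the rod up in 1–2 mm steps. The tool's tilt stayed under about 0.2°, and the only load at the checks between moves was the rod's own weight, about 1.5 N.
- An average of 12 pictures shows the whole green band with about 5–6 mm of bare rod below it, and no red band.
- The pump's image moved only about 0.2 pixel between release and the end of the draw.

**Checks that disagreed or were left out**
- The knob's rise in single pictures suggested about 51.5 mm, and one rough look at the green band put it lower still. I went with the averaged picture and the tool reading, which agree on 54 mm.
- One pose fit with the height left free gave a useless height, and I ignored it.
- On the last push down I turned the tool the wrong way by under 1°, and corrected it before letting go.
- I did not measure the other objects again at the end, but nothing was carried or moved near them at their height.

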